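Exercise the spring flap of a test enclosure and hold it half open

TASK

The interlock of the grey test enclosure is to be checked: take the spring-loaded front flap by its dark bar and pull it all the way down to its stop, then ease it back up (do not let it snap shut) to half open, 45 degrees from upright, and keep hold of the bar so that the flap stays there. The program finishes while the gripper still holds the flap at 45 degrees; leave the small things on and around the enclosure where they are.

Things in the scene. Friction and masses are not known exactly. Their poses are not given: they have to be found in the camera images.
- test_enclosure: grey sheet-metal box fixed to the bench, 140 deep (x) x 200 wide (y) x 150 high, a board inside. Origin at the centre of its underside, on the bench; own z up, own x from front to back, own y along its width (its left when it is seen from the robot). Its front, at own x = -70, is closed by an aluminium flap hinged at the bottom; a thin quadrant scale stands out beside the flap at own y = +108
- flap_hinge (a point): middle of the flap's hinge axis, which lies along the enclosure's own y: 72 in front of the enclosure's origin and 45 above the bench
- flap (a joint): opening angle of the flap: 0 shut and upright, grows as the top swings out and down; 45 degrees = 0.785 rad; stop at 1.50 rad (nearly level). A spring always drives it shut: 2 N at the bar when shut, 3 N at the stop; let go, it snaps shut. The quadrant scale (ticks each 15 degrees, long ones at upright, 45 and 90; reaching 104 from the hinge) shows the angle by a pin on the flap
- bar_mid (a point): dark bar, 14 diameter, 90 long along the enclosure's own y, fixed to the flap beyond its upper edge. This point is its middle, to be held, 150 from the hinge axis in the plane of the flap: 195 above the bench (45 above the roof) when shut, 56 above the bench at the stop. Two flat brackets at own y = +-40 carry it; between them a window of 36 is open from bar to panel. It can roll in the fingers
- loupe: small black eyepiece, 32 diameter, 21 high, standing on the enclosure's roof towards the back; leave alone
- adapter_1: small metal adapter, 16 diameter, 32 high, standing on the bench to the right of the enclosure; leave alone
- adapter_2: small metal adapter, 16 diameter, 32 high, standing on the bench to the left of the enclosure; leave alone
- driver_red: red screwdriver, 146 long, lying on the bench to the right; leave alone
- battery_cap: black battery pack, 57 x 76 x 39, on the bench near the robot, left of the middle; leave alone

How it is judged:
On the way:
1. the flap is pulled down to its stop (value of joint flap above 1.4 rad), for 0.1 s.
At the end, for the whole second after the job is handed in: the flap stands still at 45 degrees from upright, within 5 degrees, and the gripper's fingers hold it by the bar (at least 1 N) (value of joint flap between 0.698 and 0.873 rad and velocity of joint flap between -0.1 and 0.1 rad/s and contact force between the fingers and flap_c0 above 1 N); the arm keeps its last pose, push and grip.
It fails at once if the flap snaps back (faster than 3 rad/s towards shut) (velocity of joint flap below -3 rad/s).
It fails at once if a bystander is moved by more than 20 mm (distance of any of loupe, adapter_1, adapter_2, driver_red, battery_cap from where it was at the start of the episode above 0.02 m).
It also fails if it takes over 40 s, if anything falls off the work surface, if the arm or the gripper's body presses on something with over 40 N, if the wrist force passes 120 N, or if a joint passes its speed limit or range.

ROBOT

A 6-joint arm with a two-finger parallel gripper is mounted at the origin on a cart in front of the work surface, level with it; the furniture and walls round the work are solid. World frame = base frame: x ahead of the robot, y to its left, z up, the work surface at z = 0. Lengths are in m, angles in rad, forces in N, time in s.
With the tool pointing down it reaches from about 0.35 to 0.975 m from the base axis. Payload 7.1 kg.
Tool frame: the origin (TCP) lies midway between the tips of the shut fingers; the grasp point (between the pads) lies 19 mm behind it; z points along the fingers, x is the direction in which the jaws open and shut, and the axes are right-handed (so a half turn about z gives the same grasp; the last joint's range is limited). The gripper opens to 88 mm and grips with 3 to 60 N. Pads are 20 mm wide; open, the fingers measure 115 mm over their backs; the gripper's body (75 mm by 178 mm) begins 61 mm behind the grasp point.
Start: joints at [-1.167, 0.423, 1.63, -0, 1.089, -0.019], TCP at [0.256, -0.57, 0.223] pointing down, gripper open.
Joint ranges: [-3, 3], [-0.9, 2.11], [0.09, 2.58], [-1.31, 4.45], [0.11, 2.69], [-2.54, 2.54]. Speed limits (rad/s): [2.39, 2.39, 3.01, 3.14, 3.14, 3.14].

INTERFACE

Orientations are given as a unit quaternion [w, x, y, z].
In Python, from station import move_pose, movel, movej, command_gripper, wait, inverse_kinematics, read_camera, camera_info, MotionError, job_done, get_time, get_joint_pos, get_qvel, get_effort, get_tcp_pos, get_ee_rot, get_ft_force, get_ft_torque, get_grip_width gives the robot as it stands. Calls block until the motion is done:
- move_pose(position, orientation): joint-space move of the TCP to a pose.
- movel(position, frame=None, v=0.15, until_force=None): straight line of the TCP; frame=None keeps the orientation; v is the mean speed in m/s. With until_force (N) it stops when the force on the tool has changed by that much, and returns True; else False.
- movej(angles): joint-space move.
- command_gripper(opening): opening from 0.0 (shut) to 1.0 (fully open); the grip force is fixed at half the most; returns when the fingers have stopped.
- wait(seconds).
- inverse_kinematics(position, orientation): joint angles nearest the present ones, or None.
- read_camera(name): name is "scene" or "top" or "wrist"; returns the picture (400x640x3 uint8, red, green, blue); there is no depth.
- camera_info(name): a dict with "intrinsics" (3x3 intrinsics, pixels), "T" (4x4, takes a point from camera to world coordinates); the wrist camera has in their place "tool_from_camera" (4x4, takes a point from camera to tool coordinates, whose origin is the TCP and whose axes are the tool frame's). Camera axes: x right, y up, looking along -z (the intrinsics and any distortion apply to the point x, -y, -z); pixel columns grow to the right and rows downward; lengths in m; the calibration is good to about 2 mm. A picture is of the moment at which its call begins: read the wrist's pose just before it. camera_info takes no time and is no camera call.
A pose or a line that the arm cannot do raises MotionError and nothing moves.
- job_done(): hands the job in, once; it reports no verdict.
Readings, each from a call of its own:
- get_time(): time.
- get_joint_pos(): joint angles.
- get_qvel(): joint speeds.
- get_effort(): joint torques, N m.
- get_tcp_pos(): TCP position.
- get_ee_rot(): TCP orientation.
- get_ft_force(): force on the tool from outside, world axes, zero at the start.
- get_ft_torque(): the same for the moment, N m.
- get_grip_width(): opening from 0.0 (shut) to 1.0 (fully open).
Only numpy, scipy, OpenCV 4.12 (cv2) and the standard library are available. Lean on these libraries where they do the work, as an engineer would, in place of code of your own. Each camera call takes 0.05 s, during which the arm holds its last target.

## Working session

There is one attempt and no reset: what is moved stays moved. The work goes in short steps, each a Python script; the robot and the scene stay as the last script left them, time stands still between calls to the robot, and variables do not carry over. Pictures are saved under pics/ and viewed, and the job is handed in when it is done.

```bash
ls; mkdir -p pics
python3 - <<'E'
from station import *
import cv2, numpy as np
np.set_printoptions(precision=4,suppress=True)
print(get_time(),get_tcp_pos(),get_ee_rot(),get_grip_width())
for n in ["scene","top","wrist"]:
    im=read_camera(n); cv2.imwrite(f"pics/{n}0.png",im[:,:,::-1]); print(n,camera_info(n))
E
```

```text
pics
0.0 [ 0.2562 -0.5694  0.2219] [-0.0004  0.8397 -0.543  -0.0006] 1.0004330306013498
scene {'intrinsics': array([[360.9964,   0.    , 322.6849],
       [  0.    , 360.9964, 192.9275],
       [  0.    ,   0.    ,   1.    ]]), 'T': array([[-0.0547, -0.8795,  0.4728,  1.0525],
       [ 0.9985, -0.0479,  0.0265,  0.1079],
       [-0.0007,  0.4735,  0.8808,  1.0085],
       [ 0.    ,  0.    ,  0.    ,  1.    ]])}
top {'intrinsics': array([[491.0598,   0.    , 317.094 ],
       [  0.    , 491.0598, 195.0316],
       [  0.    ,   0.    ,   1.    ]]), 'T': array([[ 0.073 ,  0.9633, -0.2583,  0.2194],
       [-0.9973,  0.0686, -0.0263,  0.0713],
       [-0.0076,  0.2595,  0.9657,  1.4025],
       [ 0.    ,  0.    ,  0.    ,  1.    ]])}
wrist {'intrinsics': array([[324.7834,   0.    , 316.6021],
       [  0.    , 324.7834, 204.1758],
       [  0.    ,   0.    ,   1.    ]]), 'tool_from_camera': array([[ 1.    , -0.0007, -0.0006, -0.0015],
       [-0.0008, -0.9537, -0.3007, -0.0829],
       [-0.0003,  0.3007, -0.9537, -0.1613],
       [ 0.    ,  0.    ,  0.    ,  1.    ]])}
```

View pics/scene0.png

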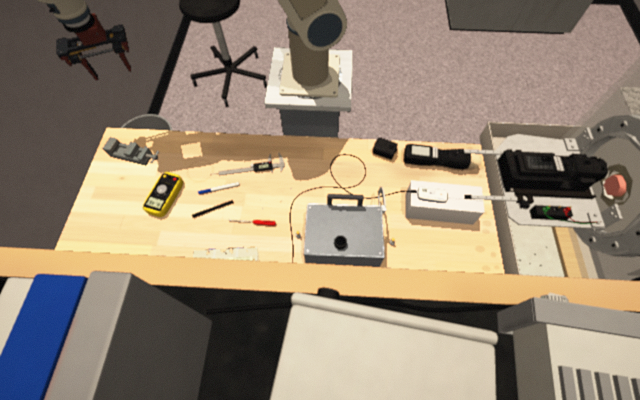

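View pics/top0.png

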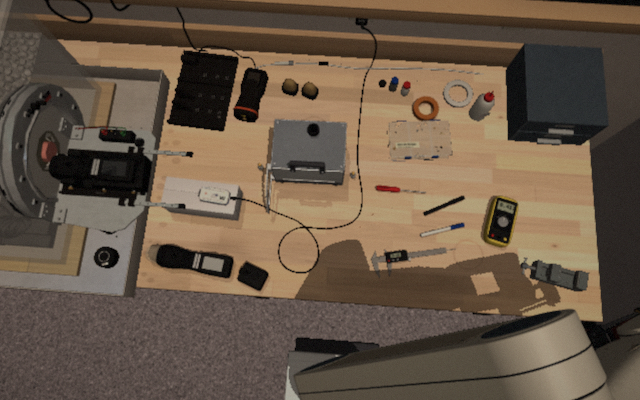

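The scene view shows the enclosure at about (343,235) with its bar at (345,200). The top view shows it at about (309,150) with the bar near (308,182). I'll zoom in on both.

Run:
```python
import cv2
a=cv2.imread('pics/top0.png')[100:225,240:380]; cv2.imwrite('pics/topz.png',cv2.resize(a,None,fx=5,fy=5,interpolation=cv2.INTER_CUBIC)[:600])
a=cv2.imread('pics/scene0.png')[170:280,280:410]; cv2.imwrite('pics/scenez.png',cv2.resize(a,None,fx=5,fy=5,interpolation=cv2.INTER_CUBIC))
```

```text
(no output)
```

View pics/topz.png

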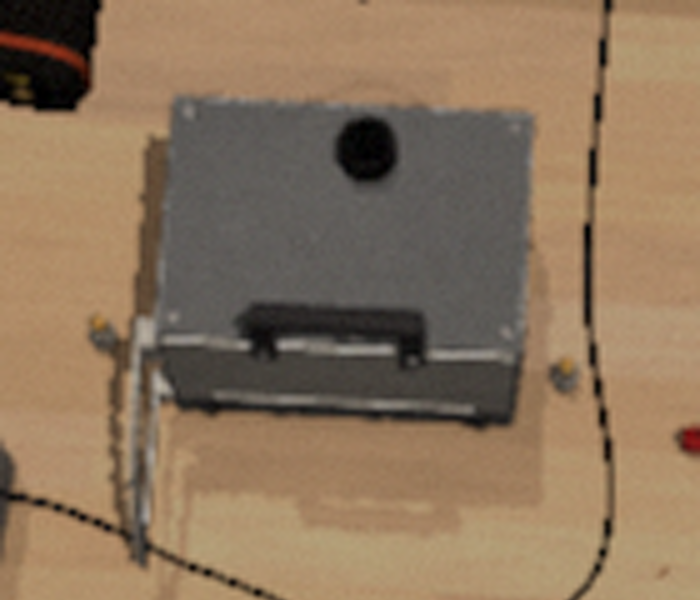

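View pics/scenez.png

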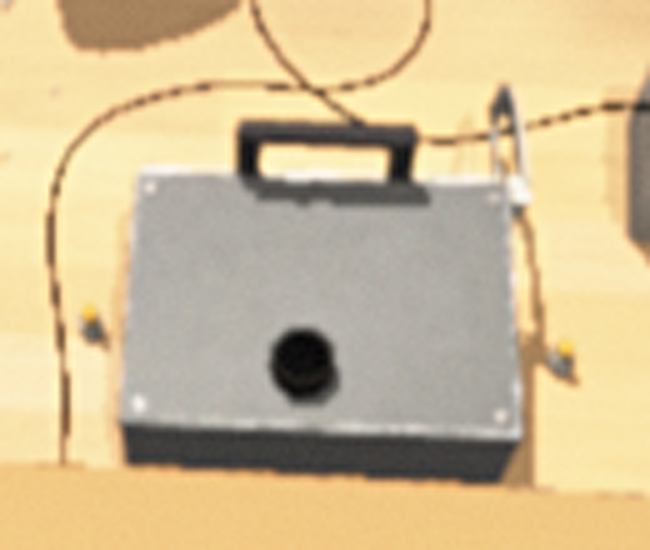

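```bash
cat > h.py <<'E'
import numpy as np, cv2
from station import *
np.set_printoptions(precision=4,suppress=True)
def ray(name,uv,T=None):
    ci=camera_info(name); K=ci['intrinsics']; T=ci['T'] if T is None else T
    p=np.linalg.inv(K)@[uv[0],uv[1],1]; d=T[:3,:3]@np.array([p[0],-p[1],-p[2]])
    return T[:3,3],d/np.linalg.norm(d)
def onz(name,uv,z,T=None):
    o,d=ray(name,uv,T); return o+d*(z-o[2])/d[2]
def tri(r1,r2):
    (a,u),(b,v)=r1,r2
    s=np.linalg.lstsq(np.c_[u,-v],b-a,rcond=None)[0]
    return (a+u*s[0]+b+v*s[1])/2, np.linalg.norm(a+u*s[0]-b-v*s[1])
E
python3 - <<'E'
from h import *
t=lambda x,y:(240+(x+.5)/5-.5,100+(y+.5)/5-.5)
s=lambda x,y:(280+(x+.5)/5-.5,170+(y+.5)/5-.5)
for nm,f,C in [("top",t,dict(BL=(175,98),BR=(533,113),FR=(522,352),FL=(158,338))),("scene",s,dict(BL=(520,432),BR=(122,422),FR=(138,172),FL=(512,180)))]:
    P={k:onz(nm,f(*v),0.15)[:2] for k,v in C.items()}
    print(nm,P,'W',np.linalg.norm(P['BL']-P['BR']),np.linalg.norm(P['FL']-P['FR']),'D',np.linalg.norm(P['BL']-P['FL']),np.linalg.norm(P['BR']-P['FR']))
    c=sum(P.values())/4; w=P['BL']-P['BR']+P['FL']-P['FR']; print('c',c,'yaw',np.arctan2(-w[0],w[1]))
for a,b in [((245,318),(415,133)),((422,325),(240,130))][:0]+[((243,318),(416,133)),((424,326),(239,129))]:
    print('bar',tri(ray('top',t(*a)),ray('scene',s(*b))), onz('top',t(*a),.195), onz('scene',s(*b),.195))
print('loupe',onz('top',t(366,148),.171),'ad1',onz('top',t(565,366),.03),onz('scene',s(89,314),.03),'ad2',onz('top',t(98,326),.03),onz('scene',s(566,350),.03))
E
```

```text
top {'BL': array([0.7621, 0.2381]), 'BR': array([0.767 , 0.0407]), 'FR': array([0.6288, 0.0387]), 'FL': array([0.6229, 0.234 ])} W 0.19744888938597538 0.1953921967688067 D 0.13929658132656084 0.13819715694502752
c [0.6952 0.1379] yaw 0.027402559621916674
scene {'BL': array([0.7599, 0.2418]), 'BR': array([0.7655, 0.0452]), 'FR': array([0.6272, 0.0428]), 'FL': array([0.6212, 0.241 ])} W 0.19664434369932468 0.19835579287192318 D 0.13876687204864432 0.13831357387185822
c [0.6935 0.1427] yaw 0.02946494580593693
bar (array([0.6213, 0.1852, 0.198 ]), np.float64(0.0006955680420258478)) [0.6223 0.1852 0.195 ] [0.6197 0.1859 0.195 ]
bar (array([0.6237, 0.0935, 0.1975]), np.float64(0.00460098620082235)) [0.6246 0.0913 0.195 ] [0.6223 0.0958 0.195 ]
loupe [0.7312 0.1298 0.171 ] ad1 [0.6612 0.0099 0.03  ] [0.6613 0.0122 0.03  ] ad2 [0.6664 0.2855 0.03  ] [0.6685 0.2882 0.03  ]
```

```bash
cat >> h.py <<'E'
from scipy.spatial.transform import Rotation as Ro
YAW=0.028; H=np.array([0.6223,0.139,0.045]); OX=np.array([np.cos(YAW),np.sin(YAW),0])
Rm=np.c_[OX,np.cross([0,0,-1],OX),[0,0,-1]]
x,y,z,w=Ro.from_matrix(Rm).as_quat(); Q=np.array([w,x,y,z])
def bar(th): return H-OX*.15*np.sin(th)+np.array([0,0,.15*np.cos(th)])
def tcp(th): return bar(th)-np.array([0,0,.019])
def wT():
    p=get_tcp_pos(); q=get_ee_rot(); T=np.eye(4); T[:3,:3]=Ro.from_quat([q[1],q[2],q[3],q[0]]).as_matrix(); T[:3,3]=p
    return T@camera_info('wrist')['tool_from_camera']
def snap(n,f):
    im=read_camera(n); cv2.imwrite(f'pics/{f}.png',im[:,:,::-1]); return im
E
python3 - <<'E'
from h import *
p=get_tcp_pos(); p[2]=.36
movel(p,v=.25)
a=tcp(0); a[2]=.33
move_pose(a,Q)
print(get_time(),get_tcp_pos(),get_joint_pos())
T=wT(); np.save('T1.npy',T); snap('wrist','w1')
E
```

```text
3.6583 [0.6225 0.1381 0.33  ] [ 0.1998  0.3447  1.4932 -0.0002  1.3037  0.1731]
```

View pics/w1.png

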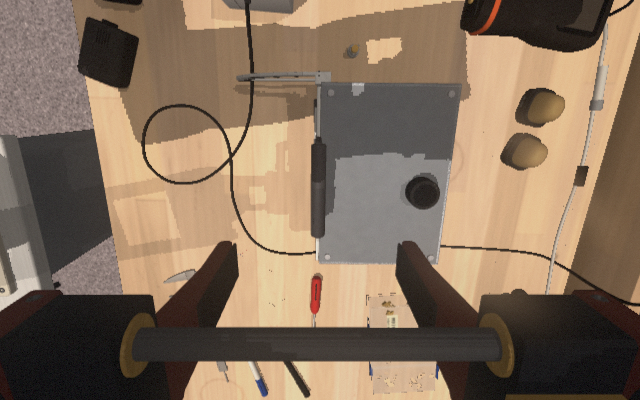

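The wrist view shows the bar upright in the image, from (318,138) to (318,238), between the finger lines. I'll check it against the estimate.

Run:
```python
from h import *
T=np.load('T1.npy')
for uv in [(319,139),(317.5,237),(319,188)]: print(onz('wrist',uv,.195,T))
for k,uv in dict(FL=(318,84),BL=(461,84),BR=(438,263),FR=(318,262)).items(): print(k,onz('wrist',uv,.15,T))
print(tcp(0)+.019*np.array([0,0,1]))
```

```text
[0.6226 0.1905 0.195 ]
[0.624 0.095 0.195]
[0.624 0.145 0.195]
FL [0.6205 0.2391 0.15  ]
BL [0.7615 0.243  0.15  ]
BR [0.7664 0.0466 0.15  ]
FR [0.6261 0.044  0.15  ]
[0.6223 0.139  0.195 ]
```

All three views agree: the bar is at x≈0.623, with its middle at y≈0.141. Next I descend and grip.

```bash
sed -i 's/0.6223,0.139,0.045/0.6226,0.141,0.045/' h.py
python3 - <<'E'
from h import *
b=-OX*.002
print(movel(tcp(0)+b,v=.12,until_force=8))
print(get_time(),get_tcp_pos(),get_ft_force())
command_gripper(0.0)
print(get_time(),get_grip_width(),get_ft_force(),get_ft_torque(),get_tcp_pos())
T=wT(); snap('wrist','w2'); snap('top','t2')
E
```

```text
False
5.1417 [0.6212 0.1411 0.1769] [-0.4505 -0.6827  0.7446]
6.2833 0.15142615080907357 [ 1.8979 -0.0052 -1.1673] [ 0.0212 -0.461  -0.1142] [0.621  0.141  0.1761]
```

View pics/w2.png

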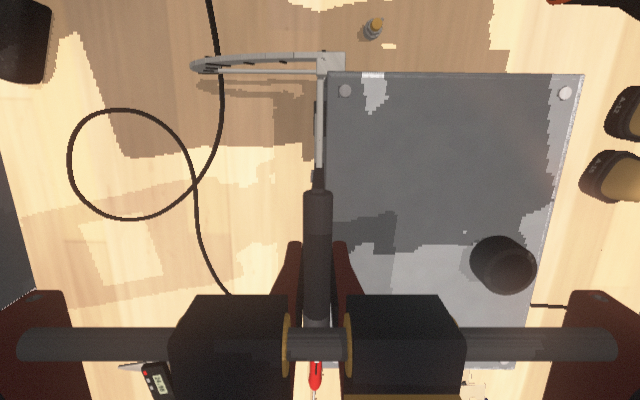

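The grip closed at 13.3 mm, which matches the 14 mm bar; the picture shows the bar between the fingers at about (318,260). Now I pull it down along the arc.

Run:
```python
from h import *
for th in np.linspace(0.125,1.5,12):
    r=movel(tcp(th),v=.09,until_force=25)
    p=get_tcp_pos()
    print(round(th,3),r,round(get_time(),2),p-tcp(th),get_ft_force(),get_ft_torque(),round(get_grip_width(),3))
    if r: break
snap('wrist','w3'); snap('top','t3'); snap('scene','s3')
```

```text
0.125 False 6.72 [0.0002 0.0002 0.0005] [2.1509 0.7364 0.6024] [ 0.2572 -0.6285 -0.0419] 0.151
0.25 False 7.08 [0.0001 0.0004 0.0002] [1.3799 4.6127 2.1139] [ 0.6034 -0.5737 -0.107 ] 0.152
0.375 False 7.43 [0.0003 0.0004 0.0001] [2.394  4.5509 0.9836] [ 0.7414 -0.5261 -0.0875] 0.15
0.5 False 7.79 [ 0.0001  0.0005 -0.    ] [1.135  4.8111 2.7636] [ 0.8314 -0.3811 -0.0806] 0.152
0.625 False 8.15 [ 0.0002  0.0005 -0.0001] [1.4404 6.2501 1.087 ] [ 0.8021 -0.5847 -0.0683] 0.15
0.75 False 8.51 [ 0.0005  0.0006 -0.0001] [2.2978 5.5124 0.6735] [ 0.8802 -0.6739 -0.0127] 0.149
0.875 False 8.87 [ 0.0008  0.0006 -0.0001] [2.8507 6.1488 1.1241] [ 0.9105 -0.6696 -0.0318] 0.152
1.0 False 9.22 [ 0.0011  0.0006 -0.    ] [4.1876 6.2515 1.2752] [ 0.8957 -0.7654 -0.0617] 0.152
1.125 False 9.58 [ 0.0012  0.0006 -0.    ] [ 3.1914  5.6312 -0.04  ] [ 0.869  -0.7464 -0.0812] 0.147
1.25 False 9.94 [0.0013 0.0005 0.    ] [3.3378 5.5013 3.1339] [ 0.8615 -0.7206 -0.0584] 0.152
1.375 False 10.3 [ 0.0012  0.0005 -0.    ] [2.9222 5.7293 4.2739] [ 0.8242 -0.6572 -0.0101] 0.15
1.5 False 10.66 [ 0.001   0.0004 -0.0001] [1.8377 5.6506 2.8138] [ 0.8376 -0.529  -0.0454] 0.154
```

View pics/w3.png

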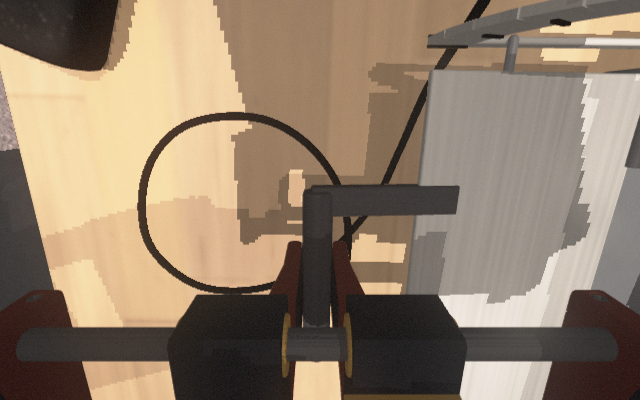

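The flap is level and the bar is still in the fingers. I'll feel for the stop by pressing gently further down.

Run:
```python
from h import *
p=get_tcp_pos(); q=p.copy(); q[2]-=.008
print(movel(q,v=.02,until_force=10), get_tcp_pos()-p, get_ft_force()); wait(.3)
print(get_time(),get_ft_force())
snap('wrist','w4');snap('top','t4')
a=cv2.imread('pics/t4.png')[100:230,230:380]; cv2.imwrite('pics/t4z.png',cv2.resize(a,None,fx=4.6,fy=4.6,interpolation=cv2.INTER_CUBIC))
```

```text
True [-0.0002  0.0001 -0.0034] [-1.6577  0.3354 12.6838]
11.4083 [-1.2472 -0.3462 10.4284]
```

View pics/t4z.png

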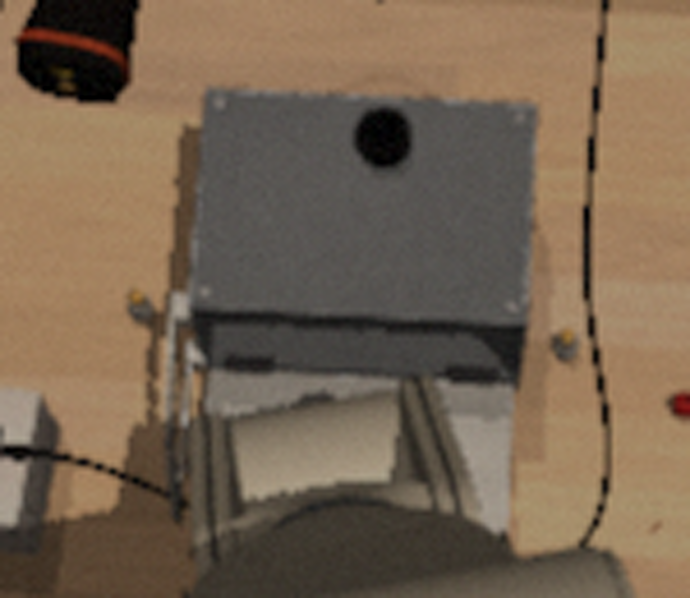

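The stop is confirmed: contact force rose by 10 N after 3.4 mm, with the flap level at its stop. I'll ease it back to 45°.

Run:
```python
from h import *
off=np.array([0,0,-.002])
for th in np.linspace(1.5,np.pi/4,8):
    r=movel(tcp(th)+off,v=.07)
    print(round(th,3),round(get_time(),2),get_ft_force(),round(get_grip_width(),3))
wait(.3)
T=wT(); np.save('T5.npy',T); snap('wrist','w5'); snap('scene','s5')
print(get_tcp_pos()-tcp(np.pi/4))
a=cv2.imread('pics/s5.png')[170:280,280:410]; cv2.imwrite('pics/s5z.png',cv2.resize(a,None,fx=5,fy=5,interpolation=cv2.INTER_CUBIC))
```

```text
1.5 11.76 [2.6505 6.0275 2.907 ] 0.153
1.398 12.12 [4.8715 5.7118 0.8541] 0.15
1.296 12.49 [ 5.5785  4.4566 -0.4793] 0.152
1.194 12.86 [ 6.5602  4.6515 -1.0301] 0.153
1.092 13.22 [10.3603  3.0793 -4.1249] 0.153
0.99 13.59 [12.9738  2.8925 -8.7661] 0.147
0.887 13.96 [ 15.7586   1.5595 -12.2912] 0.157
0.785 14.32 [ 16.3307   2.4394 -15.2403] 0.152
[ 0.0032 -0.0001 -0.0029]
```

View pics/w5.png

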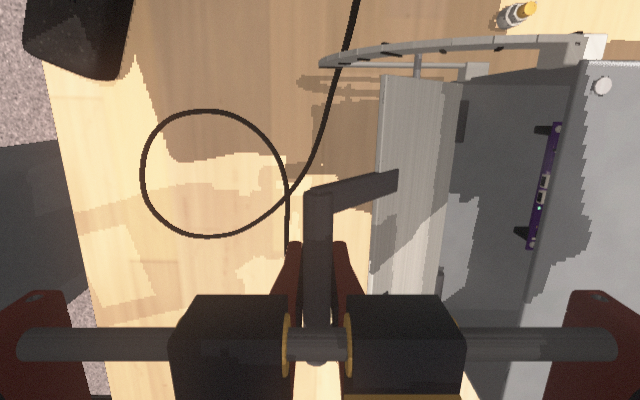

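View pics/s5z.png

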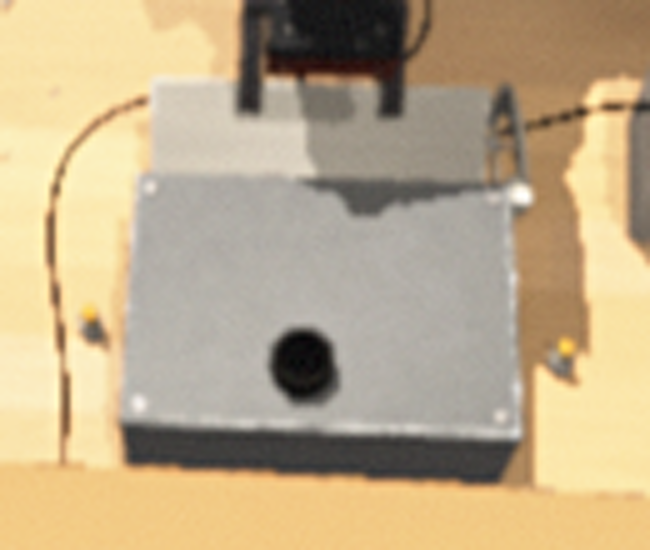

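The force shows about 22 N of radial pull on the arm, away from the hinge, so I'll relieve that. First I measure the real angle by intersecting the bar-axis ray with the 150 mm circle, and read the scale.

Run:
```python
from h import *
T=np.load('T5.npy')
from scipy.optimize import brentq
def ang(name,uv,r,T=None):
    o,d=ray(name,uv,T)
    X=lambda s:(-(o+s*d-H)@OX, (o+s*d-H)[2])
    f=lambda s:np.hypot(*X(s))-r
    S=np.linspace(.02,1.6,3000); v=np.array([f(s) for s in S]); out=[]
    for i in np.where(v[:-1]*v[1:]<0)[0]:
        s=brentq(f,S[i],S[i+1]); a=X(s); out.append((np.degrees(np.arctan2(*a)),o+s*d))
    return out
im=cv2.imread('pics/w5.png')
for uv in [(317.5,200),(317.5,225),(317.5,240)]: print(uv,ang('wrist',uv,.15,T))
# scale ticks expected: project scale-plane points at 30,45,60 deg, r=.104
ci=camera_info('wrist'); K=ci['intrinsics']; Ti=np.linalg.inv(T)
OY=np.array([-OX[1],OX[0],0])
for a in (0,15,30,45,60,75,90):
  for r in (.095,.104):
    for y in (.108,):
      P=H+OY*y-OX*r*np.sin(np.radians(a))+np.array([0,0,r*np.cos(np.radians(a))])
      c=Ti@np.r_[P,1]; u=K@np.array([c[0],-c[1],-c[2]]); print(a,r,u[:2]/u[2])
cv2.imwrite('pics/w5z.png',cv2.resize(im[20:110,300:500],None,fx=4,fy=4,interpolation=cv2.INTER_CUBIC))
```

```text
(317.5, 200) [(np.float64(43.54787164035514), array([0.5181, 0.1809, 0.1537])), (np.float64(137.70819079666242), array([ 0.5224,  0.1151, -0.066 ]))]
(317.5, 225) [(np.float64(43.53993974012212), array([0.5184, 0.1692, 0.1537])), (np.float64(137.7288629330404), array([ 0.5232,  0.0844, -0.066 ]))]
(317.5, 240) [(np.float64(43.53499108621099), array([0.5187, 0.1619, 0.1537])), (np.float64(137.74176229076065), array([ 0.5238,  0.0653, -0.066 ]))]
0 0.095 [562.0386  42.4398]
0 0.104 [578.6069  38.4575]
15 0.095 [499.8883  43.6462]
15 0.104 [505.8779  39.9574]
30 0.095 [438.8401  47.1045]
30 0.104 [435.106   44.1967]
45 0.095 [388.772   51.8861]
45 0.104 [378.5299  49.924 ]
60 0.095 [354.1271  57.0216]
60 0.104 [340.851   55.9096]
75 0.095 [334.6862  61.8346]
75 0.104 [320.8988  61.3702]
90 0.095 [327.9109  65.9854]
90 0.104 [315.0374  65.9681]
```

View pics/w5z.png

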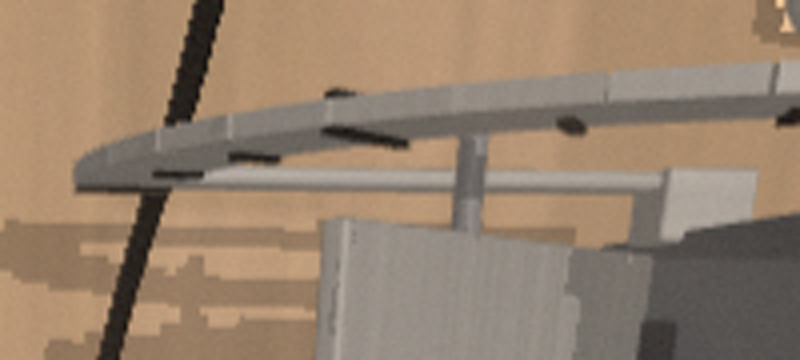

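Run:
```python
from h import *
from scipy.optimize import brentq
T5=np.load('T5.npy'); T3=T5.copy()
T3[:3,3]+=tcp(1.5)+np.array([.001,.0004,-.0001])-(tcp(np.pi/4)+np.array([.0032,-.0001,-.0029]))
K=camera_info('wrist')['intrinsics']; OY=np.array([-OX[1],OX[0],0])
def u(T,r,a,y,h=H,n=0.):
    P=h+OY*y-OX*(r*np.sin(a)+n*np.cos(a))+np.array([0,0,r*np.cos(a)-n*np.sin(a)]); c=np.linalg.inv(T)@np.r_[P,1]; v=K@np.array([c[0],-c[1],-c[2]]); return v[:2]/v[2]
for dx in (-.003,0,.003):
  h=H+OX*dx
  for y in (.100,.106):
    r=brentq(lambda r:u(T3,r,1.5,y,h)[0]-512,.01,.15)
    a=brentq(lambda a:u(T5,r,a,y,h)[0]-418,.3,1.4)
    print(dx,y,r,np.degrees(a),u(T3,r,1.5,y,h),u(T5,r,a,y,h))
```

```text
-0.003 0.1 0.06384949474956864 41.93267784387964 [512.      63.7584] [418.      72.4677]
-0.003 0.106 0.06498986537970293 41.99203574506725 [512.     48.162] [418.     60.822]
0 0.1 0.06698710017387134 43.40087075633306 [512.      63.6988] [418.      72.2866]
0 0.106 0.06812747080400565 43.4334569997058 [512.      48.0772] [418.      60.5665]
0.003 0.1 0.07012470559817428 44.754064992953296 [512.      63.6391] [418.      72.1101]
0.003 0.106 0.07126507622830851 44.763804436251256 [512.     47.992] [418.      60.3173]
```

Two independent angle measurements agree at about 43.5°, already within tolerance. I'll nudge it by 1.3° and take off the radial load.

Run:
```python
from h import *
from scipy.optimize import brentq
t=tcp(np.pi/4)+np.array([0,0,-.002])+OX*-.0003+np.array([0,0,-.0045])
movel(t,v=.02); wait(.5)
print(get_time(),get_tcp_pos()-t,get_ft_force(),get_ft_torque(),get_grip_width())
T=wT(); np.save('T6.npy',T); snap('wrist','w6'); 
o,d=ray('wrist',(317.5,225),T)
f=lambda s:np.hypot((o+s*d-H)@OX,(o+s*d-H)[2])-.15
s=brentq(f,.05,.25) if f(.05)*f(.25)<0 else None
print(s, s and np.degrees(np.arctan2(-(o+s*d-H)@OX,(o+s*d-H)[2])))
im=cv2.imread('pics/w6.png')
cv2.imwrite('pics/w6z.png',np.vstack([cv2.resize(im[20:110,300:500],None,fx=3,fy=3),im[150:300,20:620]]))
```

```text
15.6 [ 0.     -0.0002  0.    ] [ 1.6697 -0.2615  2.3076] [-0.1064 -0.4377 -0.1448] 0.1498607548127541
0.1462654026512906 45.30363360646988
```

View pics/w6z.png

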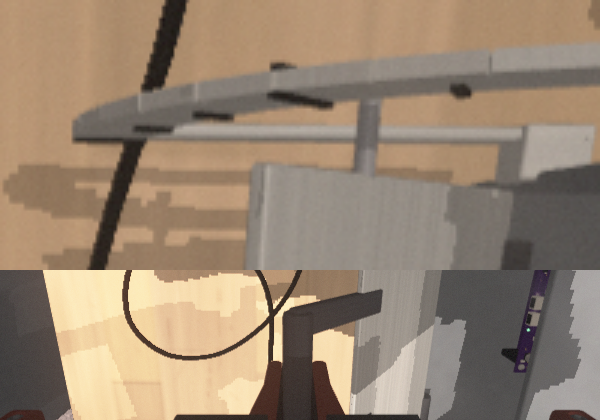

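The radial load is gone. The remaining 2.8 N lies along the closing direction, which matches the spring. The measured angle is 45.3° and the bar is held between the pads, so I'm handing in.

Run:
```python
from h import *
print(get_time(),get_qvel(),get_grip_width(),job_done())
```

```text
the job is handed in; nothing more can be done
15.65 [ 0.0006 -0.0003 -0.     -0.0006 -0.0006  0.0028] 0.15473282257758125 None
```

I pulled the flap down to its stop by the bar, eased it back up to about 45°, and handed the job in at 15.7 s with the gripper still holding the bar. The interface gives no verdict.

- **Stop:** in the wrist picture the flap was level. A further 3.4 mm of downward travel raised the force by 10 N.
- **First return:** the flap came to about 43.5° by two measurements: the bar ray on the 150 mm circle, and the scale pin. The arm was also pulling about 22 N away from the hinge, probably because the bar had slipped a few millimetres in the pads. I corrected both.
- **Final state:** the bar ray gives 45.3°; I did not recompute the pin reading there. The remaining force is about 2.8 N along the closing direction, as expected from the spring. The grip width is about 13 mm on the 14 mm bar, and the arm is still.
- **Bystanders:** the loupe and both adapters looked unmoved in the pictures taken after the pull. The screwdriver and battery pack were not re-measured; the arm's path stayed away from them.

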